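# Fit the inner lid of a bearing packer and take its cover off again

## Task

Close the pot that is bolted to the bench with its inner lid: pick up the two nested lids together by the inner lid's knob, thread them over the pot's upright stem, and lower both fully home before you let go, so that they are never dropped. Then take hold of the outer cover alone by its collar and lift it straight up until all of it is clear above the top of the stem, while the inner lid stays seated on the pot. Finish still holding the cover up there, level, and leave the loose bolt, nut and bushing where they lie.

Things in the scene. Friction and masses are not known exactly. Their poses are not given: they have to be found in the camera images.
- pot_rim (a point): centre of the mouth of a dark steel pot, at rim height, 60 mm above the bench; z points up along the pot's axis. The pot cannot move; it is 94 mm across outside, 88 mm inside, on a round foot of 120 mm, and a round stem 8 mm thick stands upright on its axis
- stem_tip (a point): top of the pot's stem, on the pot's axis, 46 mm above the rim (106 mm above the bench); the tip is tapered. The pot stands to the left or right of the bench vice and the lids on its other side; the vice between them is 140 mm high, an angle plate and clamps behind it reach 290 mm (x beyond 0.58), so carry the lids over the vice with their undersides 200 mm above the bench
- knob (a point): centre of the free part of the inner lid's knob: an upright aluminium tube 24 mm across with a 14 mm bore right through the lid. It starts 41 mm above the bench, the lids lying nested and level. The knob's top is 9 mm above this point; the cover's collar ends 9 mm below it. Fully home, this point is on the pot's axis 33 mm above the rim centre, and the stem stands 4 mm out of the knob
- collar (a point): centre of the outer cover's collar: an upright steel tube 40 mm across outside, 29 mm bore, round the inner lid's knob; its top is 8 mm above this point, the cover's flat plate 8 mm below it. Nested, this point is 17 mm below the knob point
- inner_lid: inner lid, 250 g; origin at the centre of its lowest face, 41 mm below the knob point, z up. Its flange, 96 mm across, comes to rest on the pot's rim; below that a plug 83 mm across and 8 mm deep, with a tapered edge, goes into the mouth
- cover: outer cover, 200 g, 109 mm across; origin at the centre of its skirt's lower edge, 22 mm below the collar point, z up. It lies loose on the inner lid's flange and rides along when that lid is raised; raised by its collar, it leaves the inner lid behind
- bolt_4: loose grey bolt, 58 mm long and 17 mm high, lying about 90 mm from the pot's axis; not to be moved
- bushing_a: loose dark round bushing lying on its side, 37 mm long and 24 mm high, lying about 95 mm from the pot's axis; not to be moved
- nut_4: loose grey hexagon nut, 25 mm across and 11 mm high, lying about 90 mm from the lids' axis; not to be moved
There are look-alikes about, which are no part of the job. Of the things shaped like the part that bears pot_rim, the dark steel one is meant.

How it is judged:
By the outcome, as a careful person would: the job done as asked, in the order asked, and still so for the second after the job is handed in, while the arm keeps its last pose, push and grip.
It also fails if it takes over 54 s, if anything falls off the work surface, if the arm or the gripper's body presses on something with over 40 N, if the wrist force passes 120 N, or if a joint passes its speed limit or range.

## Robot

A 6-joint arm with a two-finger parallel gripper is mounted at the origin on a cart in front of the work surface, level with it; the furniture and walls round the work are solid. World frame = base frame: x ahead of the robot, y to its left, z up, the work surface at z = 0. Lengths are in mm, angles in degrees, forces in N, time in s.
With the tool pointing down it reaches from about 350 to 850 mm from the base axis. Payload 8.1 kg.
Tool frame: the origin (TCP) lies midway between the tips of the shut fingers; the grasp point (between the pads) lies 19 mm behind it (r.grip_depth is the distance from the TCP to the grasp point, in mm); z points along the fingers, y is the direction in which the jaws open and shut (so a half turn about z gives the same grasp; the last joint's range is limited). The gripper opens to 85 mm and grips with 20 to 120 N. Pads are 22 mm wide; open, the fingers measure 114 mm over their backs; the gripper's body (76 mm by 85 mm) begins 54 mm behind the grasp point. The pads swing forward as they close: fully open they stand 13 mm farther back than shut.
Start: joints at [68.446, 7.471, 85.268, -0, 87.261, -4.893], TCP at [172.009, 574.82, 231.292] pointing down, gripper open.
Joint ranges: [-169.43, 169.43], [-51.17, 129.36], [1.28, 143.12], [-76.62, 256.62], [0, 156.53], [-152.29, 152.29]. Speed limits (degrees/s): [136.94, 136.94, 159.86, 180, 180, 180].

## Interface

Orientations are given as [roll, pitch, yaw] about the fixed x, y, z axes, in that order (R = Rz(yaw) Ry(pitch) Rx(roll)).
In Python, from bench import r, imaging gives the robot as it stands.
- The arm moves only by the shell command python3 -m creep 'ROWS' [FORCE]. ROWS is text: rows parted by semicolons, each of 7 numbers parted by spaces: the shift along the tool's x, y, z in cm, then the turn, a rotation vector about the tool's x, y, z in degrees, then the finger opening in cm, from 0 to 8.54. In form: dx dy dz ax ay az gripper; .... A call has 1 to 20 rows; each row is the pose to reach, as a shift and turn from the pose measured when the call began, along the tool's axes at that moment; what a row does not reach only later rows make up. A row lasts 1/10 s, in which the tool goes at most 50 mm and 8.59 degrees, less where a joint would pass 70% of its speed; a pose out of reach is approached as far as the arm can. A call with a gripper value outside its range is refused whole. The fingers move at their own pace and stop on an object; FORCE is the grip in N (left out, the last holds). Time passes only in rows, so rows that repeat a pose let the fingers close. It gives the time, the measured TCP pose, the force and the opening at its end, in the units of the state.
- r.sense(): the state, without advancing time (a new reading comes with each control period).
- imaging.snapshot(name): name is "scene" or "top" or "wrist"; returns the picture (480x640x3 uint8, red, green, blue); there is no depth.
- imaging.camera_info(name): a dict with "camera_matrix" (3x3 intrinsics, pixels), "R" (3x3) and "t" (3): a world point X has camera coordinates R X + t. Camera axes: x right, y down, z forward; pixel columns grow to the right and rows downward; lengths in mm; the calibration is good to about 2 mm. A picture is of the moment at which its call begins: read the wrist's pose just before it. camera_info takes no time and is no camera call; for the wrist camera it gives the pose at the moment of the call.
- r.hand_in(): hands the job in, once; it reports no verdict.
The state is a dict: "time": time; "joint_pos": joint angles; "qd": joint speeds; "joint_efforts": joint torques, N m; "tool_pos": TCP position; "tcp_rot": TCP orientation; "ft_force": force on the tool from outside, world axes, zero at the start; "wrist_torque": the same for the moment, N m; "finger_gap": finger opening in mm.
Only numpy, scipy, OpenCV 4.12 (cv2) and the standard library are available. Lean on these libraries where they do the work, as an engineer would, in place of code of your own. Each camera call takes 0.05 s, during which the arm holds its last target.

## Working session

There is one attempt and no reset: what is moved stays moved. The work goes in short steps, Python scripts to look and compute and a shell command to move; the robot and the scene stay as the last step left them, time stands still between calls to the robot, and variables do not carry over. Pictures are saved under pics/ and viewed, and the job is handed in when it is done.

```bash
ls; mkdir -p pics; python3 - <<'E'
from bench import r, imaging
import cv2, numpy as np
s=r.sense(); print(s)
for n in ("scene","top","wrist"):
    im=imaging.snapshot(n); cv2.imwrite(f"pics/{n}0.png",im[:,:,::-1])
    c=imaging.camera_info(n); print(n,np.round(np.array(c["camera_matrix"]),1).tolist(),np.round(c["R"],4).tolist(),np.round(c["t"],1).tolist())
print(r.grip_depth)
E
```

```text
pics
{'time': 0.0, 'joint_pos': array([ 6.84451811e+01,  7.51356645e+00,  8.53298118e+01,  1.25579947e-03,
        8.72601950e+01, -4.89119718e+00]), 'qd': array([-0.04399596,  0.10845498,  0.03566084,  0.00715791,  0.09737582,
        0.02230607]), 'joint_efforts': array([-1.10591791e-03, -5.69404471e+01, -5.00546908e+01, -4.39742253e-04,
        1.50546822e-02, -2.71898898e-05]), 'tool_pos': array([171.80398075, 574.31174104, 230.25538495]), 'tcp_rot': array([-1.79896911e+02, -1.00807356e-02,  1.63336308e+02]), 'ft_force': array([ 0.40895037, -0.24017055, -0.90856686]), 'wrist_torque': array([ 0.02273661, -0.03147647, -0.03053989]), 'finger_gap': 85.38402093925285}
scene [[608.7, 0.0, 327.6], [0.0, 608.7, 235.8], [0.0, 0.0, 1.0]] [[0.8138, -0.5811, 0.0044], [-0.2663, -0.3797, -0.8859], [0.5165, 0.7198, -0.4638]] [-407.2, 191.4, 1279.0]
top [[471.7, 0.0, 325.6], [0.0, 471.7, 241.0], [0.0, 0.0, 1.0]] [[-0.0053, -0.9999, -0.0141], [-0.9972, 0.0064, -0.0748], [0.0749, 0.0137, -0.9971]] [-10.4, 462.1, 1259.6]
wrist [[340.3, 0.0, 317.9], [0.0, 340.3, 238.6], [0.0, 0.0, 1.0]] [[0.2869, 0.958, -0.0009], [0.9162, -0.2741, 0.2922], [0.2797, -0.0847, -0.9563]] [-599.2, -36.8, 378.4]
18.700000000000003
```

View pics/scene0.png

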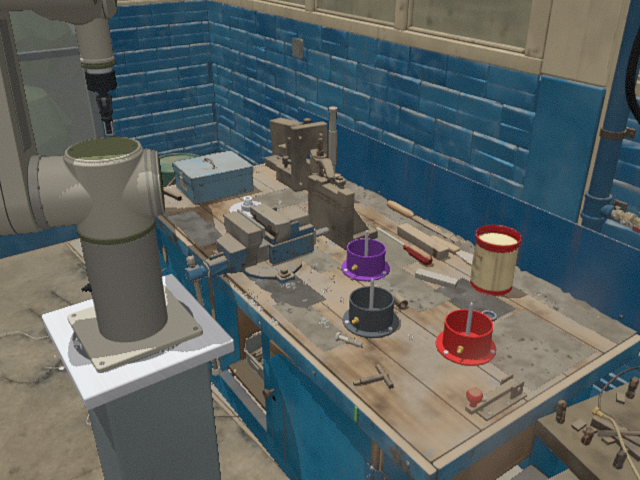

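View pics/top0.png

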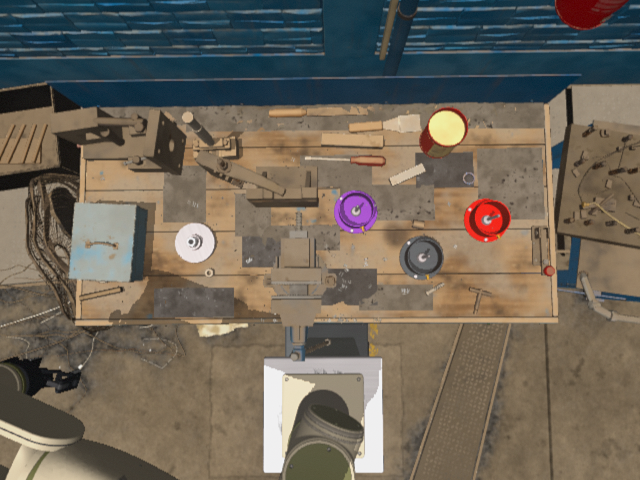

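View pics/wrist0.png

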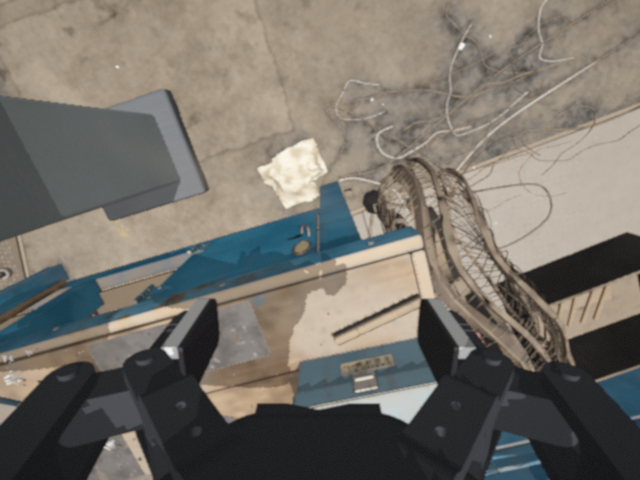

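Candidates shaped like the pot, in the top view: purple (356,211), dark grey (423,257), red (488,219). The dark grey one is the dark steel pot. The only lids are the white disc at (195,242). I'll confirm both in an enlarged crop.

```bash
python3 - <<'E'
import cv2, numpy as np
a=cv2.imread("pics/top0.png"); b=cv2.imread("pics/scene0.png")
f=lambda i,x,y,w,h,k=None: cv2.resize(i[y:y+h,x:x+w],(400,300),interpolation=cv2.INTER_CUBIC)
im=np.vstack([np.hstack([f(a,155,212,80,60),f(a,373,222,100,75)]),np.hstack([f(b,215,180,80,60),f(b,320,270,100,75)])])
cv2.imwrite("pics/crop0.png",im)
E
```

```text
(no output)
```

View pics/crop0.png

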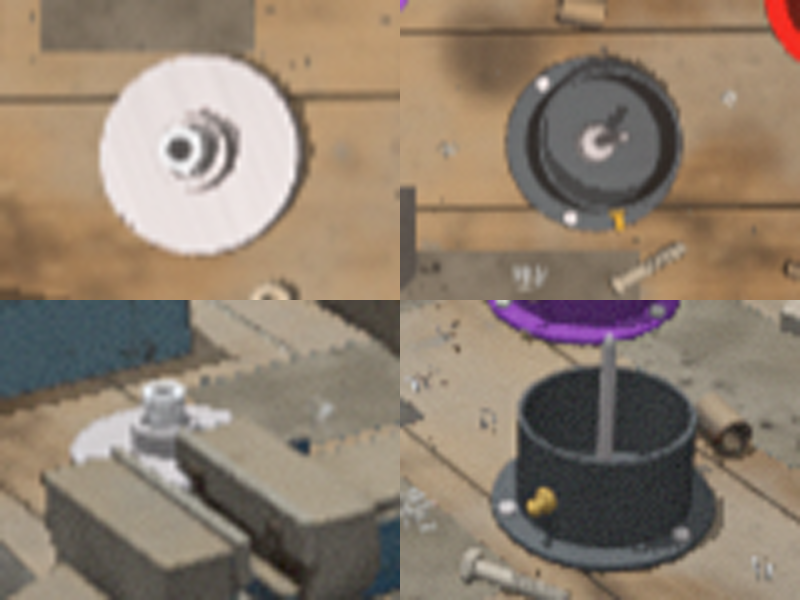

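```bash
cat > h.py <<'E'
from bench import r, imaging
import cv2, numpy as np
def ray(c,u,v):
    K=np.array(c["camera_matrix"]);R=np.array(c["R"]);t=np.array(c["t"])
    d=R.T@np.linalg.inv(K)@np.array([u,v,1.]); return -R.T@t, d
def onz(c,u,v,z):
    o,d=ray(c,u,v); return o+d*(z-o[2])/d[2]
def proj(c,X):
    p=np.array(c["camera_matrix"])@(np.array(c["R"])@np.array(X,float)+np.array(c["t"])); return p[:2]/p[2]
E
python3 - <<'E'
from h import *
c=imaging.camera_info("top"); s=imaging.camera_info("scene")
im=cv2.imread("pics/top0.png"); hsv=cv2.cvtColor(im,cv2.COLOR_BGR2HSV)
m=((hsv[...,1]<40)&(hsv[...,2]>190)).astype(np.uint8); mm=np.zeros_like(m); mm[212:275,160:235]=m[212:275,160:235]
cn=max(cv2.findContours(mm,cv2.RETR_EXTERNAL,cv2.CHAIN_APPROX_NONE)[0],key=cv2.contourArea)
P=np.array([onz(c,u+0,v+0,16)[:2] for u,v in cn[:,0]]).astype(np.float32)
print("cover",cv2.fitEllipse(P),cv2.minEnclosingCircle(P))
print("bore@50",onz(c,191,241.6,50))
# pot foot: dark grey mask
print("foot ctr",onz(c,373+(595)/4,222+142/4,5), "tip", onz(c,373+(622)/4-100+0,222+112/4,106))
for n,uv,z in (("nut",(210,272),5),("viceL",(270,270),140),("viceR",(338,270),140),("bolt",(435,288),8),("bush",(417,225),12)): print(n,onz(c,*uv,z))
# scene tip
print("scene tip@106",onz(s,320+(608-400)/4,270+(335-300)/4,106), "scene knob@50 ",onz(s,215+163/5,180+86/5,50))
E
```

```text
cover ((460.8858642578125, 344.20953369140625), (104.6559829711914, 106.39168548583984), 101.67554473876953) ((460.9101867675781, 344.32733154296875), 54.22731399536133)
bore@50 [460.35191    342.76661535  50.        ]
foot ctr [ 414.82920672 -544.37775453    5.        ] tip [ 431.19291631 -272.27048821  106.        ]
nut [380.23270915 302.90486357   5.        ]
viceL [382.84968705 121.10114308 140.        ]
viceR [381.93696841 -44.68419808 140.        ]
bolt [ 333.81049437 -307.53408912    8.        ]
bush [ 504.54792146 -261.76557087   12.        ]
scene tip@106 [ 419.34280529 -269.7427088   106.        ] scene knob@50  [468.39386682 351.69988052  50.        ]
```

```bash
python3 - <<'E'
from h import *
from scipy.spatial.transform import Rotation as Ro
c=imaging.camera_info("top"); w=imaging.camera_info("wrist"); s=r.sense()
R=Ro.from_euler("xyz",s["tcp_rot"],degrees=True)
o=-np.array(w["R"]).T@np.array(w["t"]); print("cam in tool",R.inv().apply(o-s["tool_pos"]), R.inv().apply(np.array(w["R"])[2]))
print(R.inv().apply(np.array([460.5,343.5,231])-s["tool_pos"])/10, s["tcp_rot"])
print(onz(c,421.75,257.5,5),onz(c,421.5,257.5,60), "boxcorners",onz(c,148,204,100),onz(c,135,282,100))
print("tip", onz(c,373+226/4,222+104/4,106),onz(c,373+220/4,222+136/4,106))
E
```

```text
cam in tool [  75.18933104   -0.20228534 -141.628972  ] [-2.92337483e-01  4.32938913e-04  9.56315120e-01]
[-34.27447712 -13.84893409  -0.03810469] [-1.79917948e+02 -6.63850146e-03  1.63339727e+02]
[ 416.41799629 -274.15021083    5.        ] [ 414.28234005 -263.0789291    60.        ] boxcorners [553.78559578 439.79537272 100.        ] [355.00997124 468.2720863  100.        ]
tip [ 436.19914706 -274.87900901  106.        ] [ 416.15445732 -270.69696356  106.        ]
```

```bash
python3 -m creep '-3 -1.2 0 0 0 -1.5 8.5; -7 -2.8 0 0 0 -3 8.5; -11 -4.4 0 0 0 -5 8.5; -15 -6.1 0 0 0 -7 8.5; -19 -7.7 0 0 0 -9 8.5; -23 -9.3 0 0 0 -11 8.5; -27 -10.9 0 0 0 -13 8.5; -30.5 -12.3 0 0 0 -15 8.5; -33 -13.3 0 0 0 -16.6 8.5; -34.3 -13.8 0 0 0 -16.7 8.5; -34.3 -13.8 0 0 0 -16.7 8.5; -34.3 -13.8 0 0 0 -16.7 8.5'; python3 - <<'E'
from h import *
s=r.sense();print(s["time"],s["tool_pos"],s["tcp_rot"])
cv2.imwrite("pics/w1.png",imaging.snapshot("wrist")[:,:,::-1])
E
```

```text
time: 1.35
tool_pos: [460.2, 344.5, 230.4]
tcp_rot: [-179.9, -0.1, -180.0]
ft_force: [0.4, 0.4, -0.0]
finger_gap: 84.8
1.35 [460.17061405 344.46502752 230.3833821 ] [-1.79937632e+02 -8.03225019e-02 -1.79997429e+02]
```

View pics/w1.png

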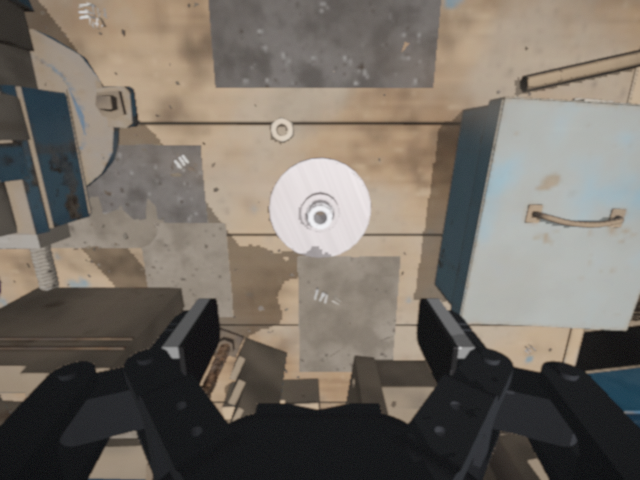

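The lids sit at (320,207), with the knob bore at (320,214) and the nut at (282,130). I'll measure them here.

```bash
python3 - <<'E'
from h import *
c=imaging.camera_info("wrist")
im=cv2.imread("pics/w1.png"); hsv=cv2.cvtColor(im,cv2.COLOR_BGR2HSV)
m=((hsv[...,1]<40)&(hsv[...,2]>170)).astype(np.uint8); mm=np.zeros_like(m); mm[150:262,260:380]=m[150:262,260:380]
cn=max(cv2.findContours(mm,cv2.RETR_EXTERNAL,cv2.CHAIN_APPROX_NONE)[0],key=cv2.contourArea)
P=np.array([onz(c,*p,16)[:2] for p in cn[:,0]]).astype(np.float32)
print("cover",cv2.fitEllipse(P),cv2.minEnclosingCircle(P))
A=np.c_[2*P,np.ones(len(P))]; x=np.linalg.lstsq(A,(P**2).sum(1),rcond=None)[0]; print(x[:2],np.sqrt(x[2]+x[0]**2+x[1]**2))
cr=cv2.resize(im[190:235,290:350],(800,600),interpolation=cv2.INTER_CUBIC); cv2.imwrite("pics/w1c.png",cr)
print("nut",onz(c,282,130,5))
E
```

```text
cover ((459.8121337890625, 346.927734375), (104.87789916992188, 110.32622528076172), 171.5758514404297) ((461.64141845703125, 346.61102294921875), 55.37825393676758)
[459.82968054 346.93324329] 53.59449954822226
nut [379.96455983 307.69184289   5.        ]
```

View pics/w1c.png

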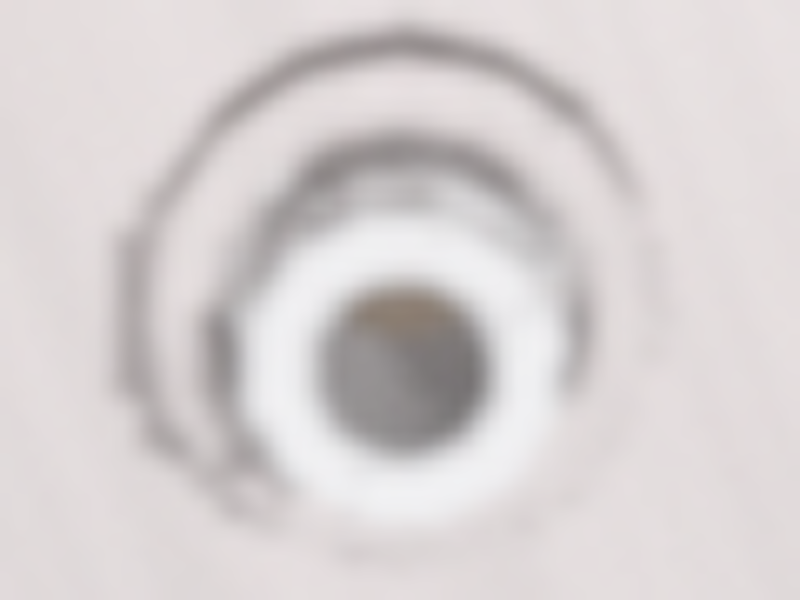

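```bash
python3 - <<'E'
from h import *
c=imaging.camera_info("wrist")
print(onz(c,290+403/13.333-.5,190+370/13.333-.5,50), onz(c,290+395/13.333-.5,190+300/13.333-.5,32),proj(c,[460,346,50]),r.sense()["tool_pos"])
E
```

```text
[461.26689435 346.47157685  50.        ] [460.04097001 345.938912    32.        ] [319.24286042 215.97714334] [459.89062098 344.74597861 230.44745876]
```

```bash
python3 -m creep '0 0 2 0 0 0 8.5; 0 0 5 0 0 0 8.5; -0.1 0.1 8 0 0 0 8.5; -0.1 0.1 11 0 0 0 8.5; -0.1 0.1 12.5 0 0 0 8.5; -0.1 0.1 13 0 0 0 8.5; -0.1 0.1 13 0 0 0 8.5'; python3 - <<'E'
from h import *
s=r.sense();print(s["time"],s["tool_pos"],s["tcp_rot"])
c=imaging.camera_info("wrist")
cv2.imwrite("pics/w2.png",imaging.snapshot("wrist")[:,:,::-1])
print(proj(c,[461,346,50]))
E
```

```text
time: 2.1
tool_pos: [460.2, 346.1, 100.6]
tcp_rot: [-179.9, -0.1, -179.9]
ft_force: [-0.8, -0.8, -0.4]
finger_gap: 85.0
2.1 [460.21871495 346.13927734 100.56401862] [-1.79928103e+02 -9.49231697e-02 -1.79890186e+02]
[317.68447681 265.91469975]
```

View pics/w2.png

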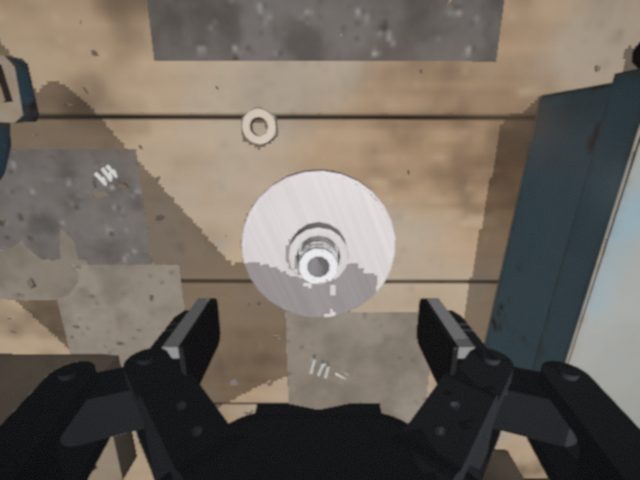

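The knob ring is at (319,267), midway between the pads (218 and 418), and it agrees with the prediction. I'll descend and grip the knob with the pads above the collar.

```bash
python3 -m creep '-0.1 0 2 0 0 0 8.5; -0.1 0 4 0 0 0 7; -0.1 0 5.5 0 0 0 6; -0.1 0 6.3 0 0 0 5; -0.1 0 6.6 0 0 0 4.5; -0.1 0 6.6 0 0 0 4; -0.1 0 6.6 0 0 0 3.5; -0.1 0 6.6 0 0 0 3' 60; python3 - <<'E'
from h import *
s=r.sense();print(s["time"],s["tool_pos"],s["tcp_rot"],s["finger_gap"],s["ft_force"])
cv2.imwrite("pics/w3.png",imaging.snapshot("wrist")[:,:,::-1])
E
```

```text
time: 2.95
tool_pos: [462.6, 346.8, 36.7]
tcp_rot: [180.0, 0.1, -179.9]
ft_force: [-0.6, 0.1, -0.2]
finger_gap: 30.2
2.95 [462.6183278  346.78016192  36.6713039 ] [ 1.79970378e+02  6.70239253e-02 -1.79905526e+02] 30.183499995061165 [-0.60378677  0.12638908 -0.24257794]
```

View pics/w3.png

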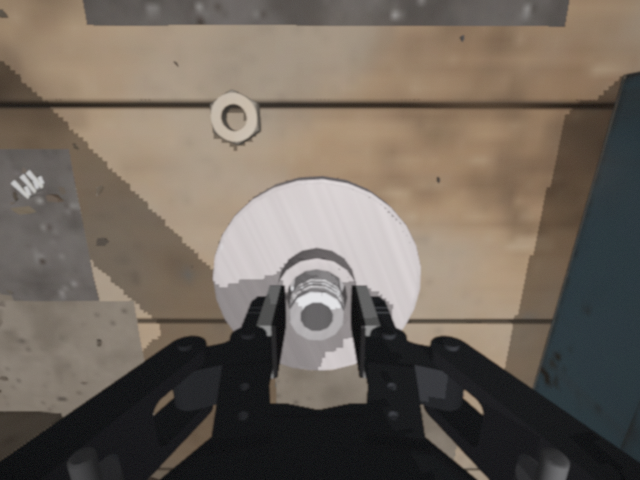

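```bash
python3 - <<'E'
from h import *
c=imaging.camera_info("wrist"); s=r.sense(); print(s["tool_pos"])
print(proj(c,[462.6,346.8,50]),proj(c,[460.6,346.8,50]),onz(c,317,317,50))
im=cv2.imread("pics/w3.png"); cv2.imwrite("pics/w3c.png",cv2.resize(im[240:360,240:400],(800,600),interpolation=cv2.INTER_CUBIC))
E
```

```text
[462.5536279  346.72965613  36.53634437]
[318.08834012 319.82137002] [318.09581795 315.63467049] [461.25081563 346.33668687  50.        ]
```

View pics/w3c.png

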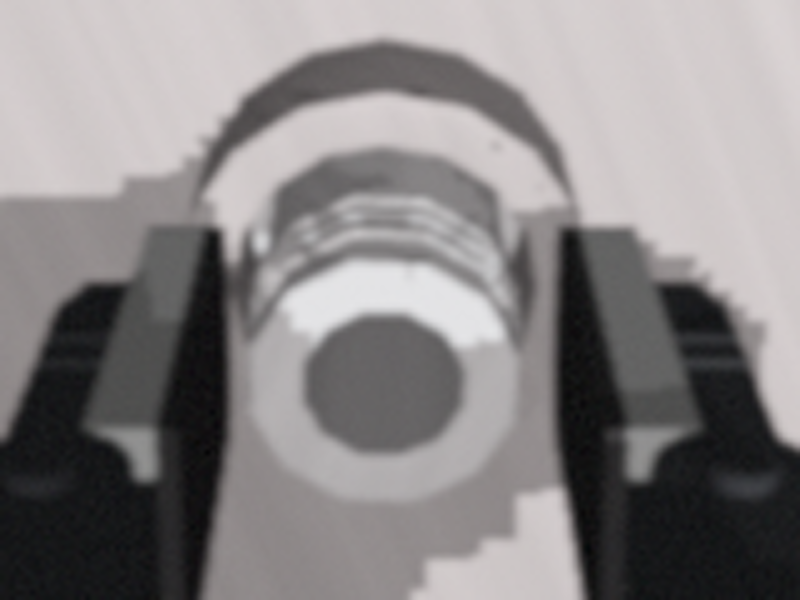

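```bash
python3 -m creep '0.1 0 0.1 0 0 0 3; 0.1 0 0.15 0 0 0 2.5; 0.1 0 0.15 0 0 0 2; 0.1 0 0.15 0 0 0 1.5; 0.1 0 0.15 0 0 0 1.5; 0.1 0 0.15 0 0 0 1.5' 60; python3 - <<'E'
from h import *
s=r.sense();print(s["time"],s["tool_pos"],s["tcp_rot"],s["finger_gap"],s["ft_force"])
cv2.imwrite("pics/w4.png",imaging.snapshot("wrist")[240:360,240:400,::-1].repeat(4,0).repeat(4,1))
E
```

```text
time: 3.6
tool_pos: [462.0, 347.0, 36.0]
tcp_rot: [179.9, 0.1, -179.9]
ft_force: [-2.0, -0.7, 6.2]
finger_gap: 22.5
3.6 [462.02861571 346.99595038  35.99530519] [ 1.79945329e+02  1.17764076e-01 -1.79904150e+02] 22.497969805670216 [-1.96161043 -0.71823176  6.166577  ]
```

View pics/w4.png

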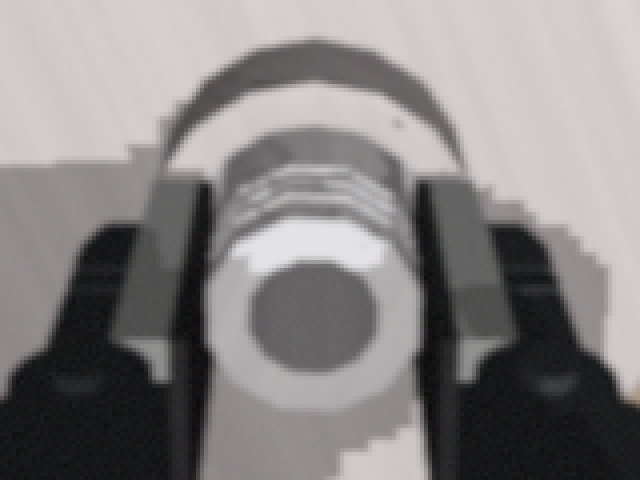

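```bash
python3 -m creep '0 0 -0.3 0 0 0 1.5; 0 0 -0.8 0 0 0 1.5; 0 0 -1.5 0 0 0 1.5; 0 0 -2.5 0 0 0 1.5; 0 0 -4 0 0 0 1.5; 0 0 -6 0 0 0 1.5; 0 0 -8.5 0 0 0 1.5; 0 0 -11 0 0 0 1.5; 0 0 -13.5 0 0 0 1.5; 0 0 -16 0 0 0 1.5; 0 0 -18 0 0 0 1.5; 0 0 -19.5 0 0 0 1.5; 0 0 -20.5 0 0 0 1.5; 0 0 -20.8 0 0 0 1.5; 0 0 -20.8 0 0 0 1.5'; python3 - <<'E'
from h import *
s=r.sense();print(s["time"],s["tool_pos"],s["tcp_rot"],s["finger_gap"],s["ft_force"],s["wrist_torque"])
cv2.imwrite("pics/w5.png",imaging.snapshot("wrist")[:,:,::-1])
E
```

```text
time: 5.15
tool_pos: [461.5, 346.7, 243.9]
tcp_rot: [180.0, 0.1, -179.9]
ft_force: [0.5, -0.8, -3.8]
finger_gap: 22.3
5.15 [461.5268752  346.74403423 243.87111354] [ 1.79954317e+02  1.06575560e-01 -1.79901948e+02] 22.254481932429368 [ 0.45482438 -0.83580285 -3.81801312] [-0.00161161  0.03804561 -0.01121217]
```

View pics/w5.png

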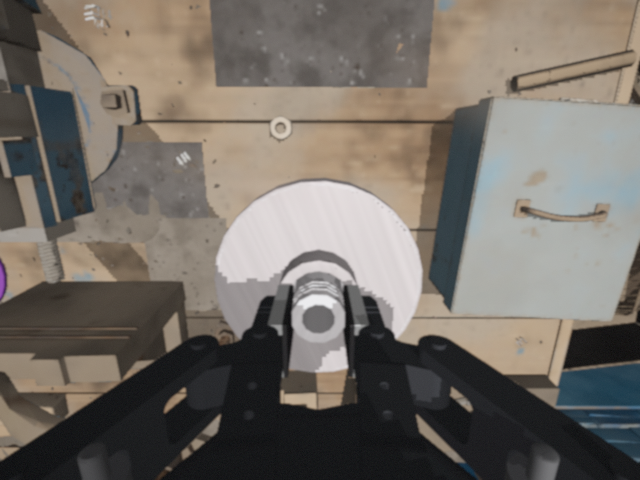

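Both lids lifted together and level. I'll carry them over the vice to a viewing spot short of the pot.

```bash
python3 -m creep '0 -0.5 0 0 0 0 1.5; 0 -1.5 0 0 0 0 1.5; 0 -3 0 0 0 0 1.5; 0 -5 0 0 0 0 1.5; 0 -7.5 0 0 0 0 1.5; 0 -10.5 0 0 0 0 1.5; 0.2 -13.5 0 0 0 0 1.5; 0.4 -16.5 0 0 0 0 1.5; 0.6 -19.5 0 0 0 0 1.5; 0.8 -22.5 0 0 0 0 1.5; 1 -25.5 0 0 0 0 1.5; 1.1 -28.5 0 0 0 0 1.5; 1.1 -31.5 0 0 0 0 1.5; 1.1 -34.5 0 0 0 0 1.5; 1.1 -37.5 0 0 0 0 1.5; 1.1 -40.5 0 0 0 0 1.5; 1.1 -43 0 0 0 0 1.5; 1.1 -45 0 0 0 0 1.5; 1.1 -46.5 0 0 0 0 1.5; 1.1 -47.2 0 0 0 0 1.5'; python3 -m creep '0 -0.4 0 0 0 0 1.5; 0 -0.4 0 0 0 0 1.5; 0 -0.4 0 0 0 0 1.5'; python3 - <<'E'
from h import *
s=r.sense();print(s["time"],s["tool_pos"],s["tcp_rot"],s["finger_gap"],s["ft_force"],s["wrist_torque"])
cv2.imwrite("pics/w6.png",imaging.snapshot("wrist")[:,:,::-1])
cv2.imwrite("pics/s6.png",imaging.snapshot("scene")[:,:,::-1])
E
```

```text
time: 7.2
tool_pos: [450.1, -127.3, 242.8]
tcp_rot: [-180.0, 0.0, 180.0]
ft_force: [0.2, -0.0, -4.4]
finger_gap: 22.3
time: 7.5
tool_pos: [450.0, -130.9, 242.7]
tcp_rot: [180.0, 0.0, 180.0]
ft_force: [-0.5, -1.1, -4.8]
finger_gap: 22.5
7.5 [ 449.96450832 -130.92856721  242.71683378] [1.79996940e+02 3.01008126e-02 1.79985151e+02] 22.51614588078072 [-0.5029855  -1.09096506 -4.78391217] [ 0.03839022  0.03234031 -0.07327391]
```

View pics/w6.png

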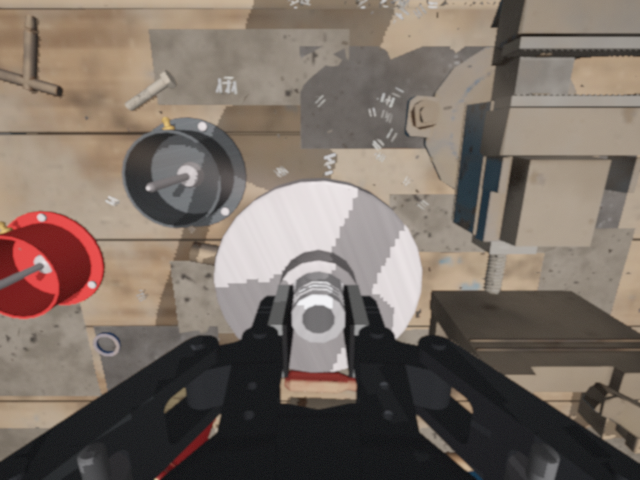

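View pics/s6.png

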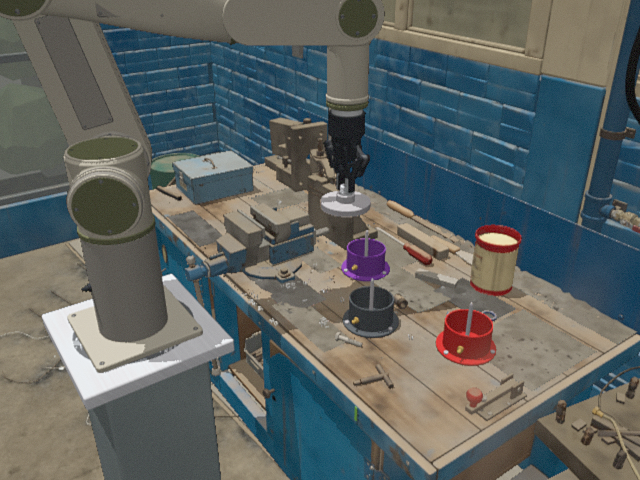

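The dark pot is fully in view: rim around (175,175), stem tip about (150,188), stem base about (189,176). Next I'll enlarge it to measure.

```bash
python3 - <<'E'
import cv2
im=cv2.imread("pics/w6.png"); cv2.imwrite("pics/w6c.png",cv2.resize(im[110:236,110:278],(800,600),interpolation=cv2.INTER_CUBIC))
im=cv2.imread("pics/s6.png"); cv2.imwrite("pics/s6c.png",cv2.resize(im[265:340,325:425],(800,600),interpolation=cv2.INTER_CUBIC))
E
```

```text
(no output)
```

View pics/w6c.png

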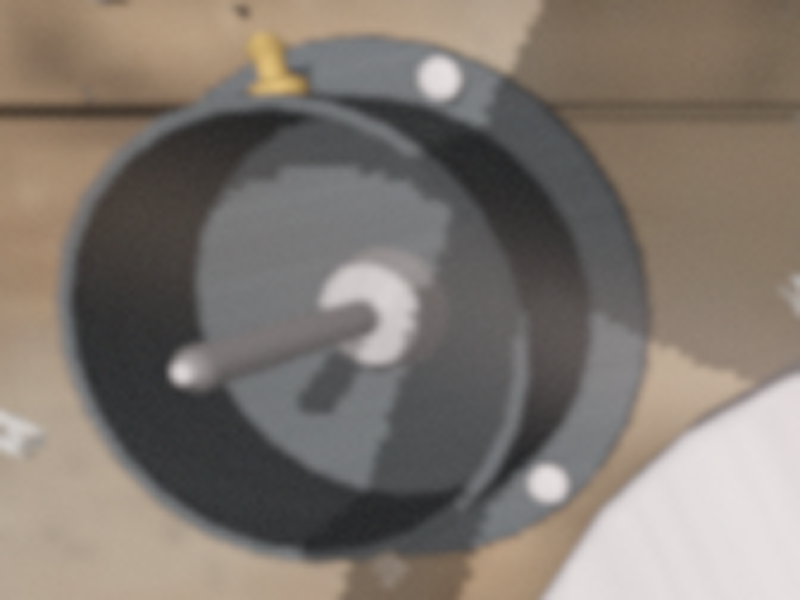

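View pics/s6c.png

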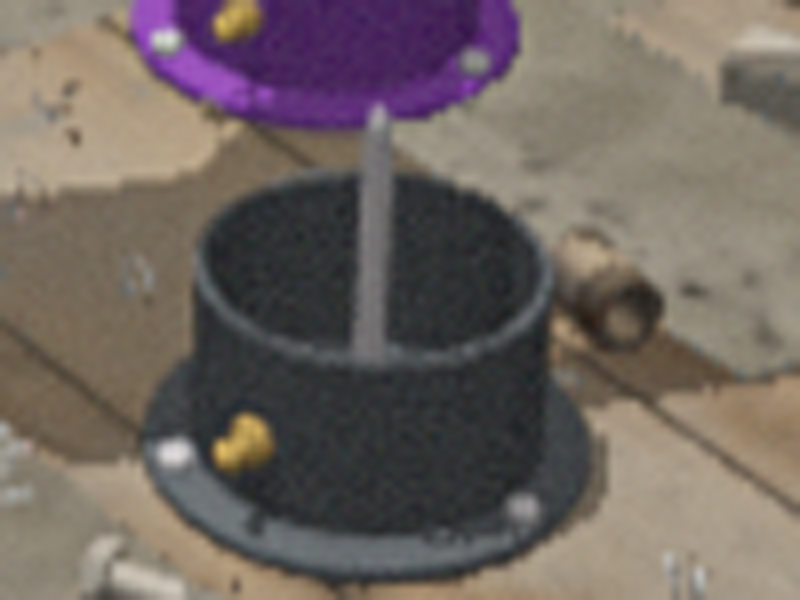

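```bash
python3 - <<'E'
from h import *
from scipy.optimize import least_squares
w=imaging.camera_info("wrist"); s=imaging.camera_info("scene"); t=imaging.camera_info("top")
k=800/168
g=lambda u,v:(110+u/k-.5,110+v/k-.5)
print(r.sense()["tool_pos"])
print("tip",onz(w,*g(184,370),106),"base",onz(w,*g(372,316),8))
pts=[(62,300),(75,400),(120,470),(200,530),(300,557),(100,200),(150,150),(200,115),(290,97)]
P=np.array([onz(w,*g(*p),60)[:2] for p in pts])
f=least_squares(lambda x:np.hypot(*(P-x[:2]).T)-47,[416,-272]); print("rim",f.x,np.round(f.fun,1))
ft=[(648,330),(610,200),(560,140),(500,85),(430,48),(360,36),(575,500) if 0 else (640,400)]
P=np.array([onz(w,*g(*p),6)[:2] for p in ft])
f=least_squares(lambda x:np.hypot(*(P-x[:2]).T)-60,[416,-272]); print("foot",f.x,np.round(f.fun,1))
h=lambda u,v:(325+u/8-.5,265+v/8-.5)
print("scene tip",onz(s,*h(378,105),106))
pts=[(197,260),(548,260),(250,195),(340,172),(500,200),(215,218)]
P=np.array([onz(s,*h(*p),60)[:2] for p in pts])
f=least_squares(lambda x:np.hypot(*(P-x[:2]).T)-47,[416,-272]); print("rim scene",f.x,np.round(f.fun,1))
# bore of held knob
im=cv2.imread("pics/w6.png"); cv2.imwrite("pics/w6k.png",cv2.resize(im[270:366,256:384],(800,600),interpolation=cv2.INTER_CUBIC))
E
```

```text
[ 450.12880609 -130.73149242  242.78226373]
tip [ 416.18104543 -269.45349334  106.        ] base [ 418.33961709 -273.2428796     8.        ]
rim [ 418.11444826 -267.61266979] [ 0.7  1.8  1.  -0.9 -2.9 -1.2 -1.9 -0.8  0.2]
foot [ 418.62736634 -270.94739158] [ 0.6 -0.3 -1.6 -0.5  0.8  1.1  0.8]
scene tip [ 421.71743822 -266.01951704  106.        ]
rim scene [ 418.92161723 -271.08267372] [-0.4 -1.4 -0.4 -0.4  1.1  0.2]
```

View pics/w6k.png

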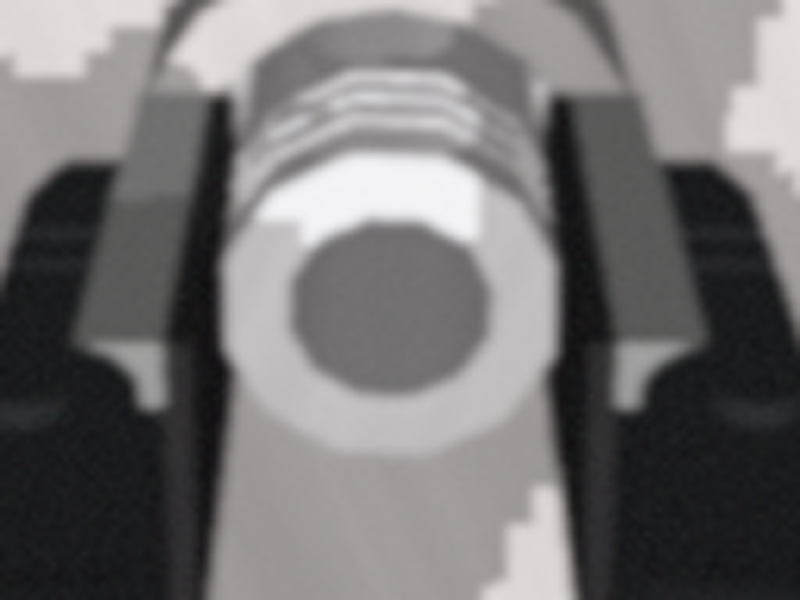

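```bash
python3 -m creep '-0.2 -0.5 0 0 0 0 1.5; -0.6 -1.5 0 0 0 0 1.5; -1.2 -3 0 0 0 0 1.5; -2 -5 0 0 0 0 1.5; -2.7 -7.5 0 0 0 0 1.5; -3.4 -10 0 0 0 0 1.5; -4 -12 0 0 0 0 1.5; -4.2 -13.3 0 0 0 0 1.5; -4.3 -13.9 0 0 0 0 1.5; -4.3 -13.9 0 0 0 0 1.5; -4.3 -13.9 0 0 0 0 1.5'; python3 - <<'E'
from h import *
s=r.sense();print(s["time"],s["tool_pos"],s["tcp_rot"],s["finger_gap"],s["ft_force"],s["wrist_torque"])
im=imaging.snapshot("wrist")[:,:,::-1]
cv2.imwrite("pics/w7.png",im);cv2.imwrite("pics/w7c.png",cv2.resize(im[70:205,230:410],(800,600),interpolation=cv2.INTER_CUBIC))
E
```

```text
time: 8.7
tool_pos: [493.1, -269.3, 242.7]
tcp_rot: [180.0, 0.0, -180.0]
ft_force: [-0.4, -0.5, -3.4]
finger_gap: 22.4
8.7 [ 493.06911825 -269.30569162  242.72452342] [ 1.79974855e+02  2.24984890e-02 -1.79978181e+02] 22.446934062147523 [-0.42005981 -0.54539713 -3.41582303] [-0.00459391 -0.03539142  0.00480252]
```

View pics/w7.png

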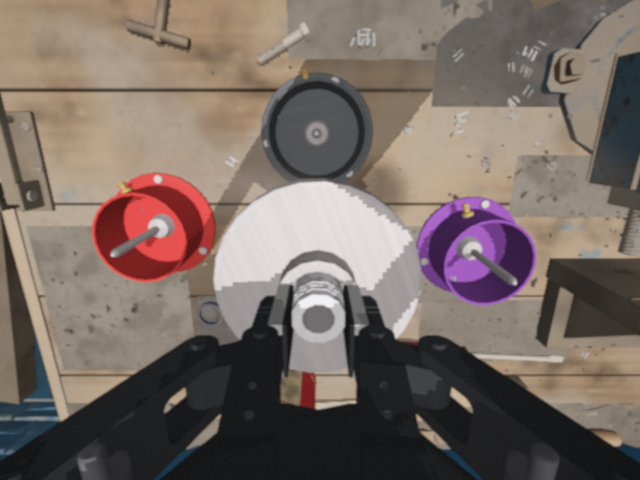

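View pics/w7c.png

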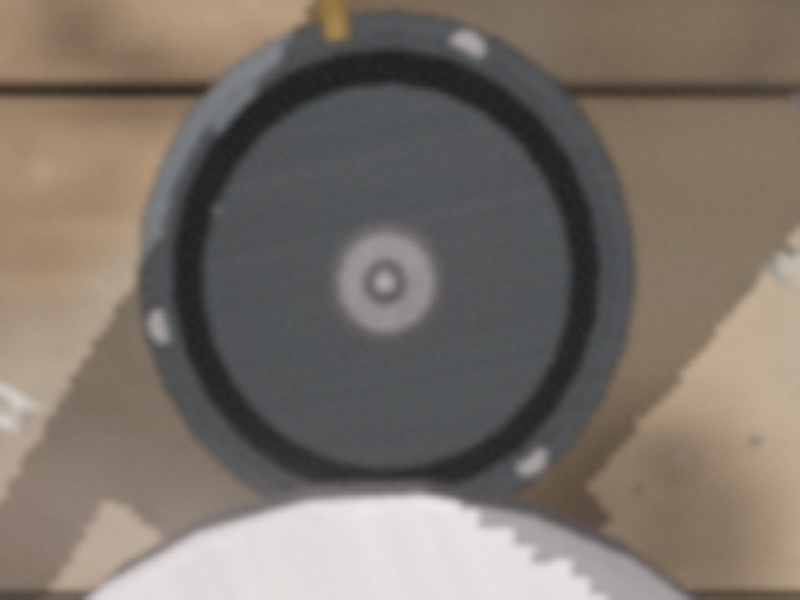

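The wrist camera now looks straight down the stem, with the tip at (315.9,133.0) and the held bore near (318,318).

```bash
python3 - <<'E'
from h import *
w=imaging.camera_info("wrist"); s=r.sense(); print(s["tool_pos"])
o,_=ray(w,0,0); print("cam",o)
im=cv2.imread("pics/w7.png"); cr=im[270:366,256:384]; cv2.imwrite("pics/w7k.png",cv2.resize(cr,(800,600),interpolation=cv2.INTER_CUBIC))
for z in (106,8): print("tip",onz(w,230+384/4.4444-.5,70+282/4.4444-.5,z))
print("bore",onz(w,318.06,318.8,s["tool_pos"][2]+14))
E
```

```text
[ 493.13371064 -269.06759014  242.85105764]
cam [ 417.8040317  -269.21932081  384.41456197]
tip [ 416.80221241 -270.53842441  106.        ]
tip [ 416.44957895 -271.00273975    8.        ]
bore [ 492.36369493 -268.9932978   256.85105764]
```

View pics/w7k.png

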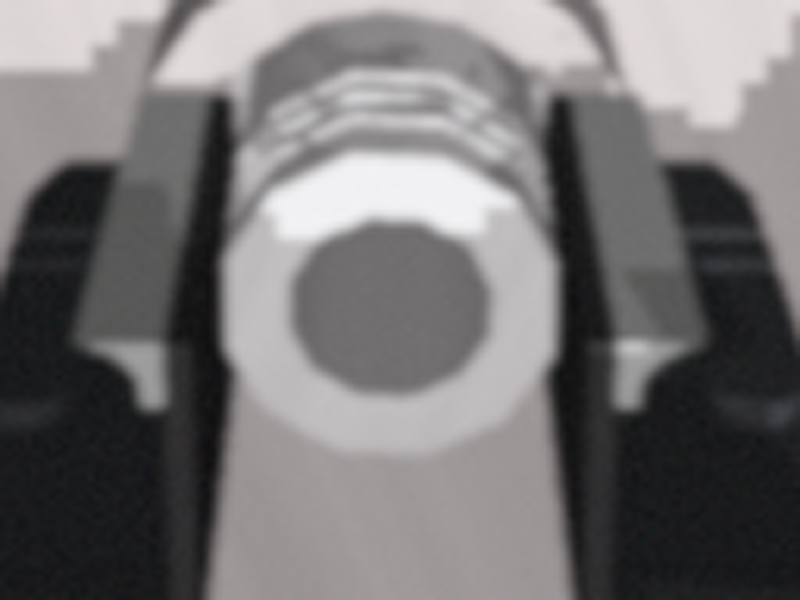

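```bash
python3 -m creep '0.5 0 0 0 0 0 1.5; 1.2 -0.1 0 0 0 0 1.5; 2.4 -0.15 0 0 0 0 1.5; 3.8 -0.15 0 0 0 0 1.5; 5.2 -0.15 0 0 0 0 1.5; 6.4 -0.15 0 0 0 0 1.5; 7.2 -0.15 0 0 0 0 1.5; 7.5 -0.15 0.2 0 0 0 1.5; 7.52 -0.16 1 0 0 0 1.5; 7.52 -0.16 2.5 0 0 0 1.5; 7.52 -0.16 4.5 0 0 0 1.5; 7.52 -0.16 6.5 0 0 0 1.5; 7.52 -0.16 8 0 0 0 1.5; 7.52 -0.16 8.9 0 0 0 1.5; 7.52 -0.16 9 0 0 0 1.5; 7.52 -0.16 9 0 0 0 1.5'; python3 - <<'E'
from h import *
s=r.sense();print(s["time"],s["tool_pos"],s["tcp_rot"],s["finger_gap"],s["ft_force"],s["wrist_torque"])
im=imaging.snapshot("scene")[:,:,::-1]
a=cv2.resize(im[230:335,305:445],(800,600),interpolation=cv2.INTER_CUBIC)
cv2.imwrite("pics/s8.png",a)
E
```

```text
time: 10.35
tool_pos: [418.2, -270.8, 152.9]
tcp_rot: [180.0, 0.0, -179.9]
ft_force: [-0.0, 0.7, -3.5]
finger_gap: 22.8
10.35 [ 418.18301957 -270.76147176  152.94132634] [ 1.79985425e+02  3.77866688e-02 -1.79944380e+02] 22.828054452785455 [-0.0285644   0.70294056 -3.48365035] [-0.0166374  -0.02134652  0.00919213]
```

View pics/s8.png

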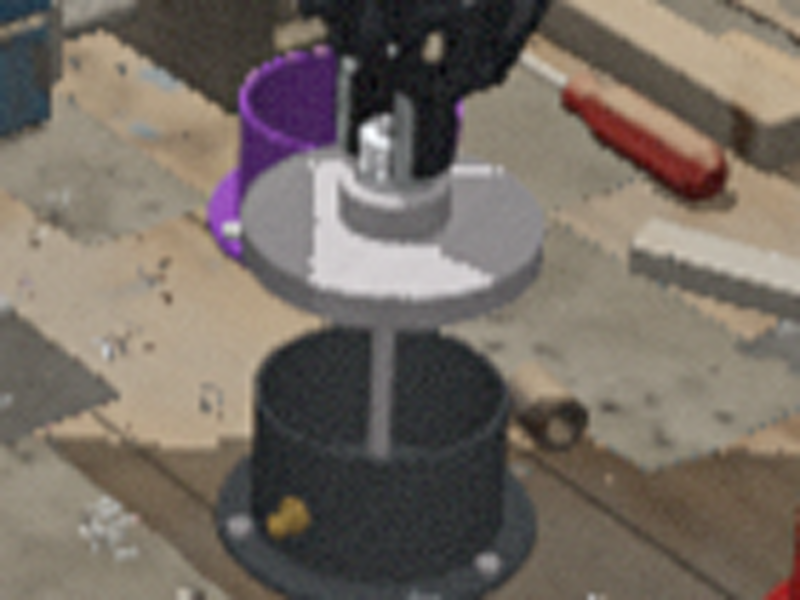

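```bash
python3 - <<'E'
from h import *
c=imaging.camera_info("scene")
k=800/140
for n,X in (("rim",[417.3,-270.6,60]),("tip",[417.3,-270.6,106]),("plate",[417.3,-270.6,153-36+16]),("collar top",[417.3,-270.6,153-36+32]),("knobtop",[417.3,-270.6,153-36+50])):
    p=proj(c,X); print(n,(p-[305,230]+.5)*k)
def ext(x,y,z,rad):
    a=np.linspace(0,2*np.pi,200); q=np.array([(proj(c,[x+rad*np.cos(t),y+rad*np.sin(t),z])-[305,230]+.5)*k for t in a]); return q.min(0),q.max(0)
print("rim",ext(417.3,-270.6,60,47)); print("cover",ext(417.3,-270.6,133,54.5)); print("collar",ext(417.3,-270.6,149,20))
E
```

```text
rim [378.0574195 391.4688152]
tip [382.81499517 284.17520877]
plate [385.68384784 219.4763849 ]
collar top [387.41145795 180.51504571]
knobtop [389.38009256 136.11808359]
rim (array([249.47455722, 322.48674726]), array([507.14129617, 465.12260395]))
cover (array([232.5215797 , 144.25021975]), array([539.59047127, 300.81166198]))
collar (array([330.81744267, 152.62211992]), array([444.10879128, 209.22430423]))
```

```bash
python3 - <<'E'
from h import *
im=imaging.snapshot("scene")[:,:,::-1]; cv2.imwrite("pics/s9.png",im)
cv2.imwrite("pics/s9c.png",cv2.resize(im[245:305,335:415],(800,600),interpolation=cv2.INTER_CUBIC))
t=imaging.snapshot("top")[:,:,::-1]; cv2.imwrite("pics/t9c.png",cv2.resize(t[215:290,370:470],(800,600),interpolation=cv2.INTER_CUBIC))
E
```

```text
(no output)
```

View pics/s9c.png

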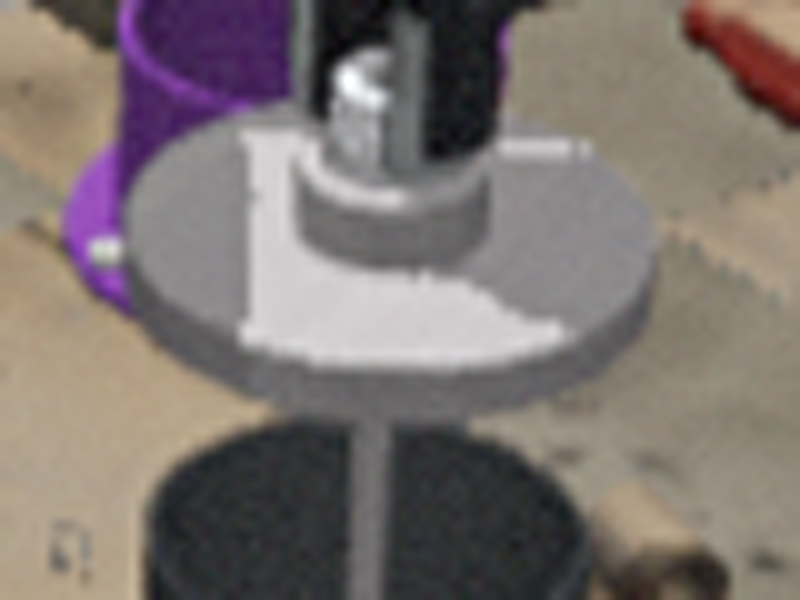

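View pics/t9c.png

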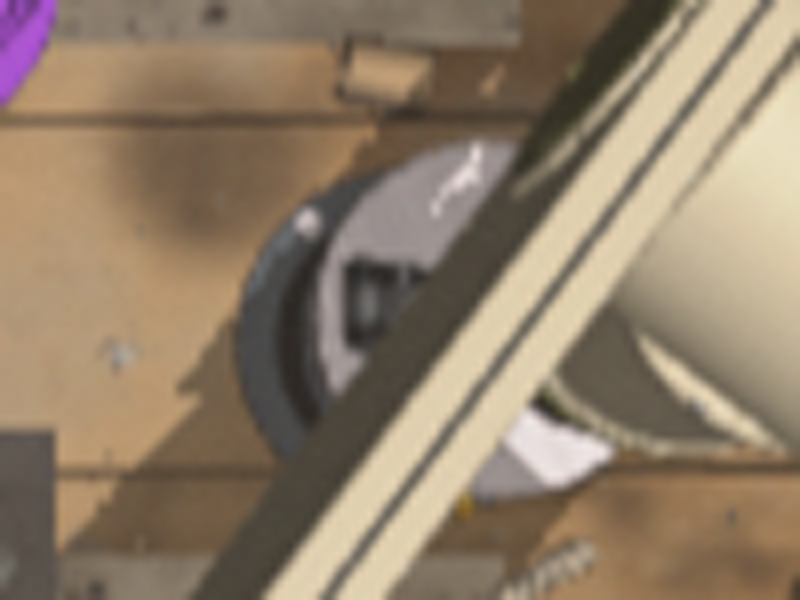

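The scene view puts the knob about 1 mm to the right of the stem line. The wrist estimate agrees, so I'll correct X by −0.9 and Y by +0.3 and thread the lids slowly.

```bash
python3 -m creep '0.05 0.02 0.1 0 0 0 1.5; 0.09 0.03 0.4 0 0 0 1.5; 0.09 0.03 0.7 0 0 0 1.5; 0.09 0.03 1 0 0 0 1.5; 0.09 0.03 1.3 0 0 0 1.5; 0.09 0.03 1.6 0 0 0 1.5; 0.09 0.03 1.9 0 0 0 1.5; 0.09 0.03 2.2 0 0 0 1.5; 0.09 0.03 2.4 0 0 0 1.5; 0.09 0.03 2.4 0 0 0 1.5'; python3 - <<'E'
from h import *
s=r.sense();print(s["time"],s["tool_pos"],s["tcp_rot"],s["finger_gap"],s["ft_force"],s["wrist_torque"])
im=imaging.snapshot("wrist")[:,:,::-1]
cv2.imwrite("pics/w10.png",cv2.resize(im[240:360,240:400],(800,600),interpolation=cv2.INTER_CUBIC))
E
```

```text
time: 11.5
tool_pos: [417.6, -270.8, 129.5]
tcp_rot: [-180.0, 0.1, -180.0]
ft_force: [-0.1, 0.8, -3.8]
finger_gap: 22.5
11.5 [ 417.5928944  -270.79113575  129.54954158] [-1.79968545e+02  9.50912806e-02 -1.79954434e+02] 22.548572181319706 [-0.12126568  0.80149291 -3.78869233] [ 0.01537677  0.02249138 -0.0419858 ]
```

View pics/w10.png

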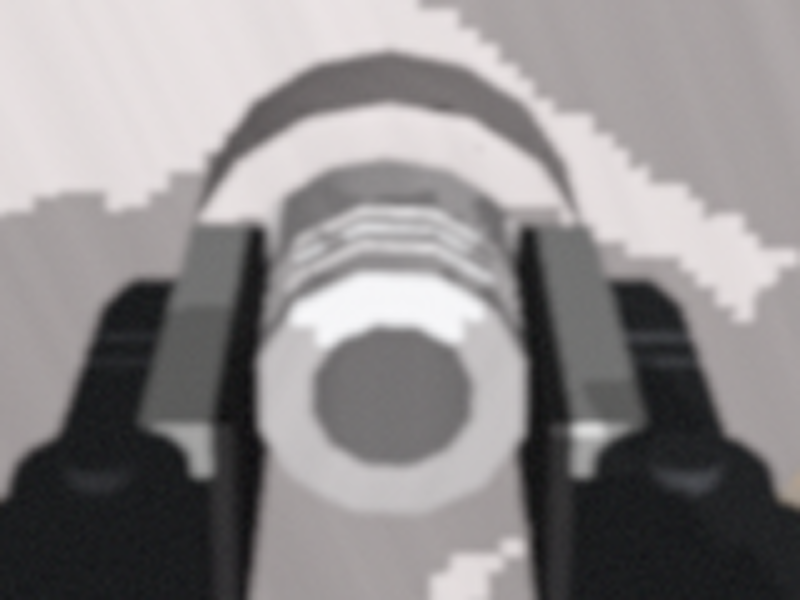

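```bash
python3 -m creep '0 0 0.3 0 0 0 1.5; 0 0 0.6 0 0 0 1.5; 0 0 0.9 0 0 0 1.5; 0 0 1.2 0 0 0 1.5; 0 0 1.5 0 0 0 1.5; 0 0 1.8 0 0 0 1.5; 0 0 2.1 0 0 0 1.5; 0 0 2.4 0 0 0 1.5; 0 0 2.7 0 0 0 1.5; 0 0 3 0 0 0 1.5; 0 0 3 0 0 0 1.5'; python3 - <<'E'
from h import *
s=r.sense();print(s["time"],s["tool_pos"],s["tcp_rot"],s["finger_gap"],s["ft_force"],s["wrist_torque"])
im=imaging.snapshot("wrist")[:,:,::-1]
cv2.imwrite("pics/w11.png",cv2.resize(im[270:360,260:380],(800,600),interpolation=cv2.INTER_CUBIC))
E
```

```text
time: 12.65
tool_pos: [417.4, -270.6, 99.2]
tcp_rot: [-180.0, 0.1, -180.0]
ft_force: [0.1, 0.2, -4.0]
finger_gap: 22.2
12.65 [ 417.44586309 -270.64265375   99.19160884] [-1.79991373e+02  6.75827074e-02 -1.79951517e+02] 22.177212481409086 [ 0.05478835  0.1974663  -3.99756611] [ 0.00848983 -0.02704166  0.02081509]
```

View pics/w11.png

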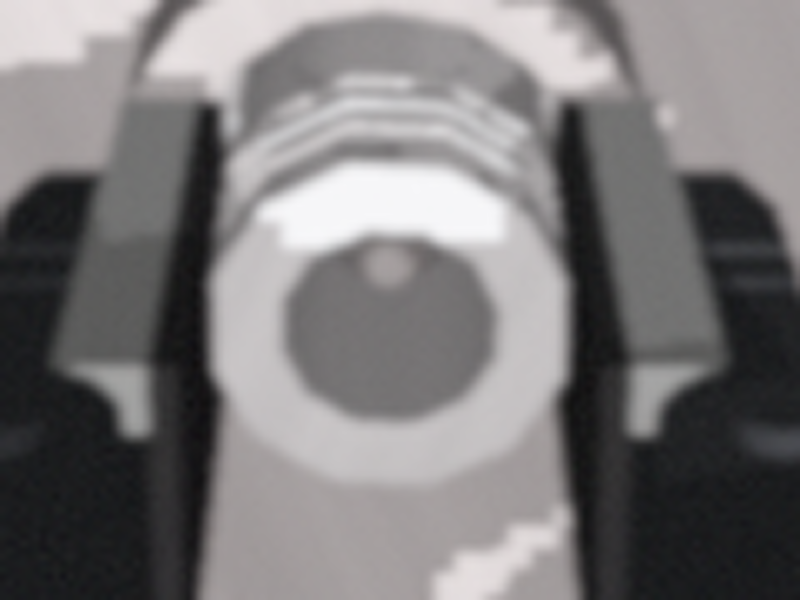

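```bash
python3 - <<'E'
from h import *
w=imaging.camera_info("wrist"); s=r.sense(); z=s["tool_pos"][2]
k=800/120
b=onz(w,260+390/k-.5,270+328/k-.5,z+14); t=onz(w,260+387/k-.5,270+267/k-.5,106); print(s["tool_pos"],b,t,t-b)
E
```

```text
[ 417.59045979 -270.75373612   99.51072261] [ 416.76284479 -270.69030546  113.51072261] [ 416.58134227 -270.88660116  106.        ] [-0.18150252 -0.19629571 -7.51072261]
```

The stem tip shows inside the bore, centred to about 0.2 mm. I'll lower home.

```bash
python3 -m creep '0 0 0.2 0 0 0 1.5; 0 0 0.4 0 0 0 1.5; 0 0 0.6 0 0 0 1.5; 0 0 0.75 0 0 0 1.5; 0 0 0.9 0 0 0 1.5; 0 0 1 0 0 0 1.5; 0 0 1.05 0 0 0 1.5; 0 0 1.05 0 0 0 1.5';  python3 -m creep '0 0 0.05 0 0 0 1.5; 0 0 0.1 0 0 0 1.5; 0 0 0.15 0 0 0 1.5; 0 0 0.2 0 0 0 1.5'; python3 - <<'E'
from h import *
s=r.sense();print(s["time"],s["tool_pos"],s["tcp_rot"],s["finger_gap"],s["ft_force"],s["wrist_torque"])
im=imaging.snapshot("wrist")[:,:,::-1]
cv2.imwrite("pics/w12.png",cv2.resize(im[270:360,260:380],(800,600),interpolation=cv2.INTER_CUBIC))
im=imaging.snapshot("scene")[:,:,::-1]; cv2.imwrite("pics/s12.png",cv2.resize(im[245:335,315:435],(800,600),interpolation=cv2.INTER_CUBIC))
E
```

```text
time: 13.5
tool_pos: [417.6, -270.7, 88.9]
tcp_rot: [-180.0, 0.1, -180.0]
ft_force: [0.3, 0.2, -3.7]
finger_gap: 22.1
time: 13.9
tool_pos: [417.7, -270.9, 88.1]
tcp_rot: [-180.0, 0.1, -179.9]
ft_force: [-6.1, 4.1, 11.7]
finger_gap: 22.5
13.9 [ 417.73441585 -270.9122185    88.14270049] [-1.79964377e+02  9.04349275e-02 -1.79949231e+02] 22.52904684815796 [-6.08312942  4.0546865  11.69484254] [0.82882152 1.12830145 0.04270741]
```

View pics/w12.png

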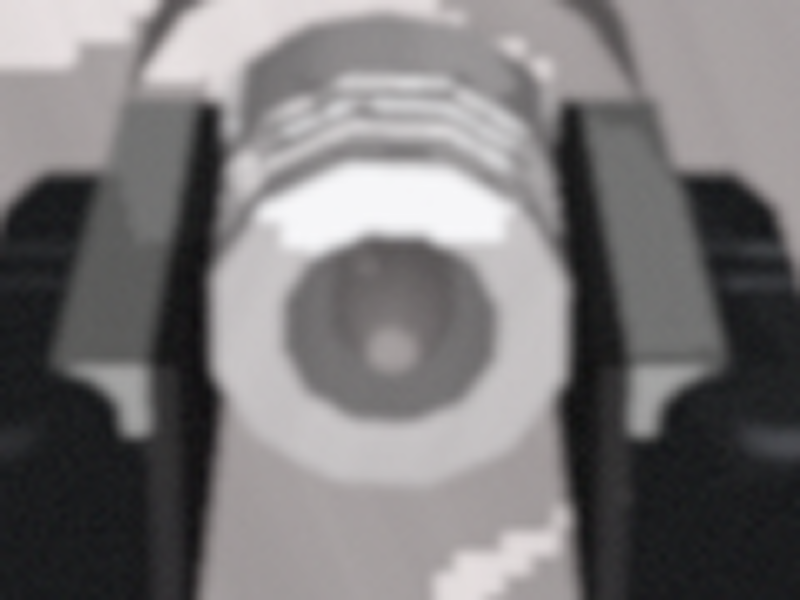

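View pics/s12.png

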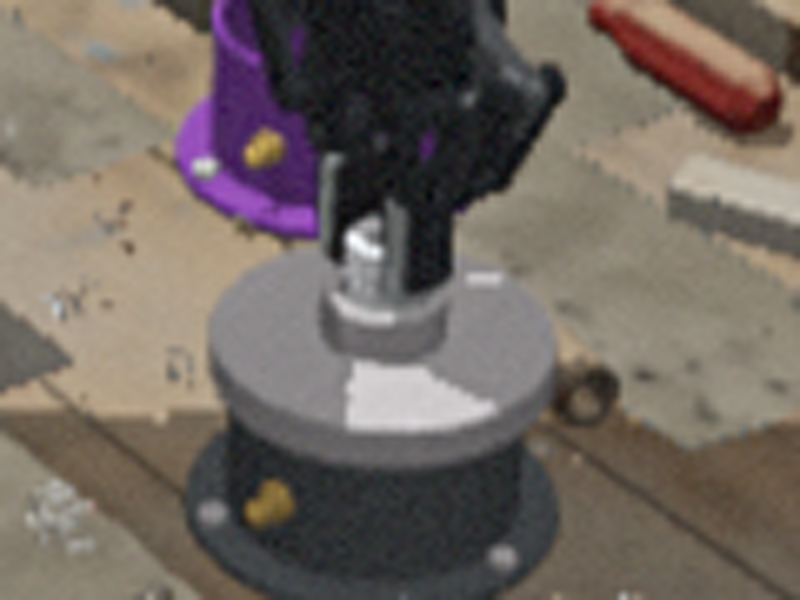

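```bash
python3 - <<'E'
from h import *
w=imaging.camera_info("wrist"); s=r.sense(); z=s["tool_pos"][2]
k=800/120
b=onz(w,260+390/k-.5,270+328/k-.5,z+14); t=onz(w,260+392/k-.5,270+350/k-.5,106); print(s["tool_pos"],s["ft_force"],b,t,t-b)
c=imaging.camera_info("scene"); k=800/120
def ext(z,rad,x=417,y=-270.7):
    a=np.linspace(0,2*np.pi,200); q=np.array([(proj(c,[x+rad*np.cos(t),y+rad*np.sin(t),z])-[315,245]+.5)*k for t in a]); return np.round([q.min(0),q.max(0)]).tolist()
print("plate top home z68",ext(68,54.5),"skirt low z54",ext(54,54.5),"foot",ext(5,60), "collartop 84",ext(84,20))
E
```

```text
[ 417.71057601 -270.85564694   88.14204594] [-4.85350016  3.35809259  8.63009186] [ 416.89748622 -270.81217585  102.14204594] [ 416.16967822 -270.69037933  106.        ] [-0.72780799  0.12179653  3.85795406]
plate top home z68 [[200.0, 243.0], [550.0, 435.0]] skirt low z54 [[200.0, 280.0], [548.0, 474.0]] foot [[180.0, 396.0], [556.0, 616.0]] collartop 84 [[312.0, 258.0], [441.0, 328.0]]
```

```bash
python3 -m creep '0 0 0.1 0 0 0 1.5; 0 0 0.2 0 0 0 1.5; 0 0 0.2 0 0 0 1.5; 0 0 0.2 0 0 0 1.5'; python3 - <<'E'
from h import *
s=r.sense();print(s["time"],s["tool_pos"],s["tcp_rot"],s["finger_gap"],s["ft_force"],s["wrist_torque"])
im=imaging.snapshot("wrist")[:,:,::-1]
cv2.imwrite("pics/w13.png",cv2.resize(im[270:360,260:380],(800,600),interpolation=cv2.INTER_CUBIC))
E
```

```text
time: 14.4
tool_pos: [417.7, -270.9, 88.1]
tcp_rot: [-180.0, 0.1, -179.9]
ft_force: [-9.3, 6.4, 16.2]
finger_gap: 22.2
14.4 [ 417.72995031 -270.9213514    88.07886338] [-1.79963295e+02  7.79444910e-02 -1.79939871e+02] 22.235927835621272 [-9.25754008  6.41440327 16.18039671] [1.16059139e+00 1.55002923e+00 3.51496822e-04]
```

View pics/w13.png

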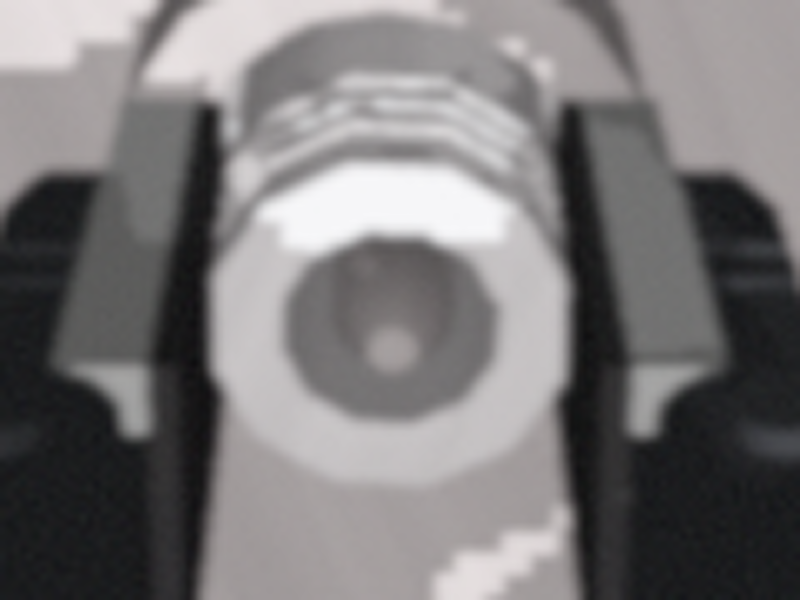

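Home: more push raised the force and z stayed at 88.1. I'll zero the push and open.

```bash
python3 -m creep '0 0 0 0 0 0 1.5; 0 0 0 0 0 0 1.5; 0 0 0 0 0 0 2.5; 0 0 0 0 0 0 3.5; 0 0 0 0 0 0 4.5; 0 0 0 0 0 0 5.5; 0 0 0 0 0 0 6.5; 0 0 0 0 0 0 6.5; 0 0 0 0 0 0 6.5'; python3 - <<'E'
from h import *
s=r.sense();print(s["time"],s["tool_pos"],s["tcp_rot"],s["finger_gap"],s["ft_force"],s["wrist_torque"])
im=imaging.snapshot("wrist")[:,:,::-1]; cv2.imwrite("pics/w14.png",im)
E
```

```text
time: 15.35
tool_pos: [417.8, -270.9, 88.1]
tcp_rot: [-180.0, 0.1, -179.9]
ft_force: [-0.1, 1.1, -0.4]
finger_gap: 65.1
15.35 [ 417.76969847 -270.92584453   88.13713889] [-1.79958902e+02  8.31261847e-02 -1.79938991e+02] 65.10117092645669 [-0.14311958  1.08776533 -0.41539916] [-0.06677098  0.01358601  0.02734282]
```

View pics/w14.png

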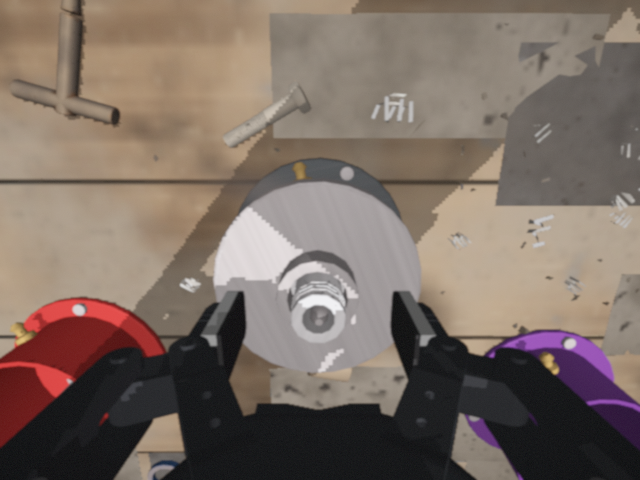

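Both lids are released and stayed in place. Next I'll descend to the collar and close on it.

```bash
python3 -m creep '0.05 0 0.3 0 0 0 6.5; 0.07 0 0.7 0 0 0 6.5; 0.07 0 1.1 0 0 0 6.5; 0.07 0 1.4 0 0 0 6.5; 0.07 0 1.6 0 0 0 6; 0.07 0 1.65 0 0 0 5.5; 0.07 0 1.65 0 0 0 5; 0.07 0 1.65 0 0 0 4.7; 0.07 0 1.65 0 0 0 4.7' 50; python3 - <<'E'
from h import *
s=r.sense();print(s["time"],s["tool_pos"],s["tcp_rot"],s["finger_gap"],s["ft_force"],s["wrist_torque"])
im=imaging.snapshot("wrist")[:,:,::-1]
cv2.imwrite("pics/w15.png",cv2.resize(im[240:360,240:400],(800,600),interpolation=cv2.INTER_CUBIC))
im=imaging.snapshot("scene")[:,:,::-1]; cv2.imwrite("pics/s15.png",cv2.resize(im[245:335,315:435],(800,600),interpolation=cv2.INTER_CUBIC))
E
```

```text
time: 16.3
tool_pos: [417.2, -271.1, 71.8]
tcp_rot: [-179.9, 0.1, -179.9]
ft_force: [-0.7, -0.3, -0.2]
finger_gap: 47.0
16.3 [ 417.22365117 -271.05728351   71.84227586] [-1.79945144e+02  9.80795466e-02 -1.79938874e+02] 46.981357152258575 [-0.67083286 -0.30661712 -0.15155846] [ 0.01910542  0.01720065 -0.01908143]
```

View pics/w15.png

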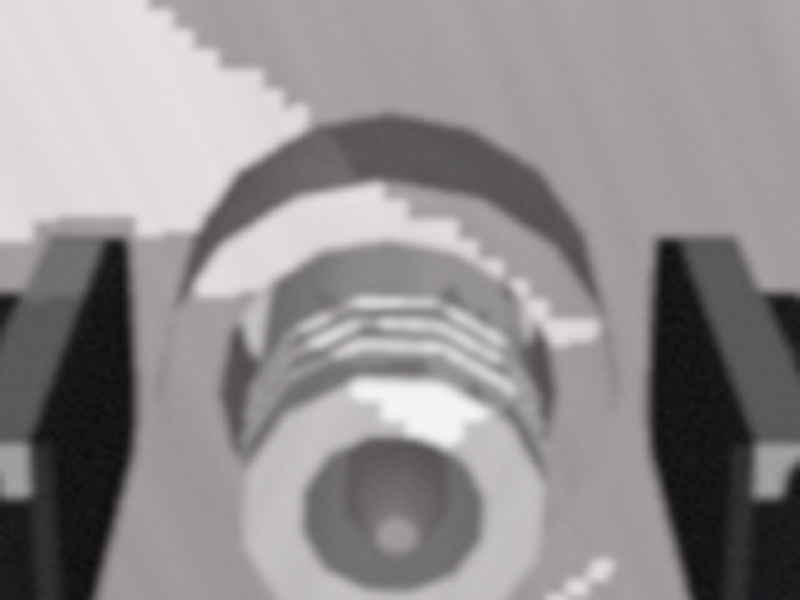

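View pics/s15.png

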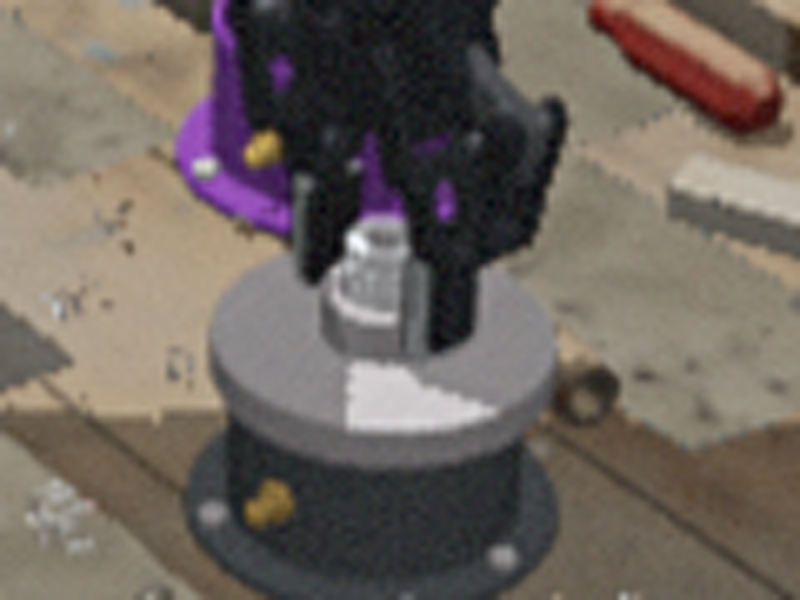

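Pads straddle the collar evenly (collar 160–618, pads 132–652). I'll close and start with a small lift.

```bash
python3 -m creep '0 0 0.1 0 0 0 4.4; 0 0 0.1 0 0 0 4; 0 0 0.1 0 0 0 3.5; 0 0 0.1 0 0 0 3; 0 0 0.1 0 0 0 3; 0 0 0.1 0 0 0 3' 60; python3 -m creep '0 0 -0.2 0 0 0 3; 0 0 -0.4 0 0 0 3; 0 0 -0.7 0 0 0 3; 0 0 -1 0 0 0 3; 0 0 -1 0 0 0 3';  python3 - <<'E'
from h import *
s=r.sense();print(s["time"],s["tool_pos"],s["tcp_rot"],s["finger_gap"],s["ft_force"],s["wrist_torque"])
im=imaging.snapshot("wrist")[:,:,::-1]
cv2.imwrite("pics/w16.png",cv2.resize(im[240:360,240:400],(800,600),interpolation=cv2.INTER_CUBIC))
im=imaging.snapshot("scene")[:,:,::-1]; cv2.imwrite("pics/s16.png",cv2.resize(im[245:335,315:435],(800,600),interpolation=cv2.INTER_CUBIC))
E
```

```text
time: 17.0
tool_pos: [417.4, -270.8, 71.3]
tcp_rot: [-180.0, 0.1, -179.9]
ft_force: [-1.5, 3.3, 5.6]
finger_gap: 40.1
time: 17.5
tool_pos: [417.6, -271.0, 81.9]
tcp_rot: [-179.9, 0.1, -179.9]
ft_force: [-0.3, -0.1, -1.4]
finger_gap: 39.8
17.5 [ 417.6420811  -271.00563327   81.87052757] [-1.79942168e+02  1.45791960e-01 -1.79932995e+02] 39.80038060175523 [-0.25043409 -0.06070513 -1.40248134] [0.05783137 0.00446751 0.0050969 ]
```

View pics/w16.png

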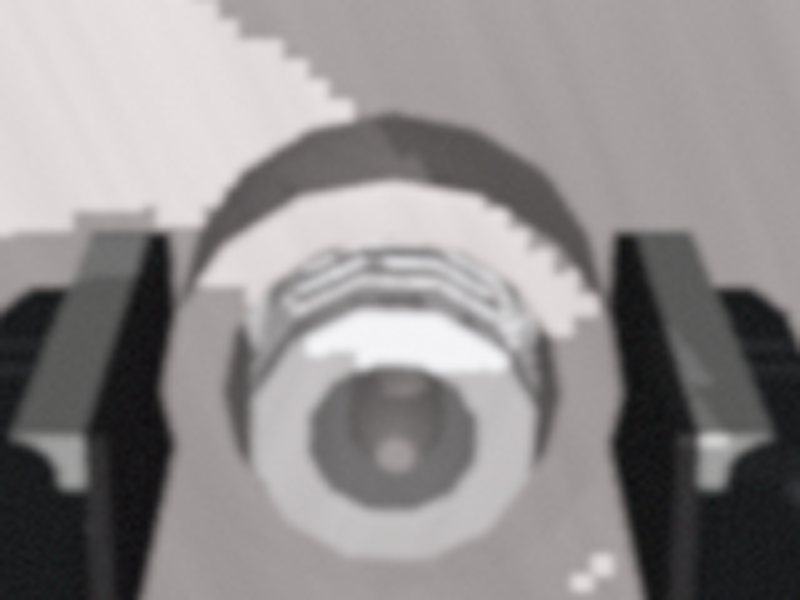

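View pics/s16.png

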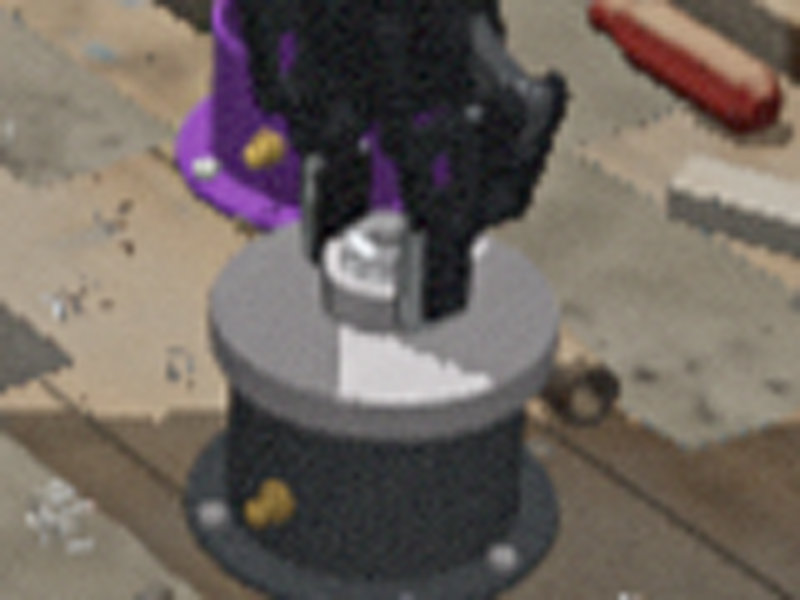

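Only the cover is rising and the knob stays on the pot. I'll continue straight up.

```bash
python3 -m creep '0 0 -0.3 0 0 0 3; 0 0 -0.7 0 0 0 3; 0 0 -1.2 0 0 0 3; 0 0 -1.7 0 0 0 3; 0 0 -2.2 0 0 0 3; 0 0 -2.7 0 0 0 3; 0 0 -3.2 0 0 0 3; 0 0 -3.7 0 0 0 3; 0 0 -4.2 0 0 0 3; 0 0 -4.7 0 0 0 3; 0 0 -5.2 0 0 0 3; 0 0 -5.7 0 0 0 3; 0 0 -6.2 0 0 0 3; 0 0 -6.6 0 0 0 3; 0 0 -6.8 0 0 0 3; 0 0 -6.8 0 0 0 3; 0 0 -6.8 0 0 0 3; 0 0 -6.8 0 0 0 3; 0 0 -6.8 0 0 0 3';  python3 - <<'E'
from h import *
s=r.sense();print(s["time"],s["tool_pos"],s["tcp_rot"],s["finger_gap"],s["ft_force"],s["wrist_torque"],np.abs(s["qd"]).max())
im=imaging.snapshot("wrist")[:,:,::-1]
cv2.imwrite("pics/w17.png",im)
im=imaging.snapshot("scene")[:,:,::-1]; cv2.imwrite("pics/s17.png",cv2.resize(im[230:335,305:445],(800,600),interpolation=cv2.INTER_CUBIC))
E
```

```text
time: 19.5
tool_pos: [417.2, -270.7, 149.2]
tcp_rot: [-180.0, 0.1, -179.9]
ft_force: [-0.2, -0.3, -2.1]
finger_gap: 39.4
19.5 [ 417.15842885 -270.67631818  149.18479258] [-1.79979157e+02  1.02214934e-01 -1.79932681e+02] 39.44470657297732 [-0.16430938 -0.29160153 -2.05241006] [-0.04797106  0.01428951  0.01090221] 0.06149823843315746
```

View pics/w17.png

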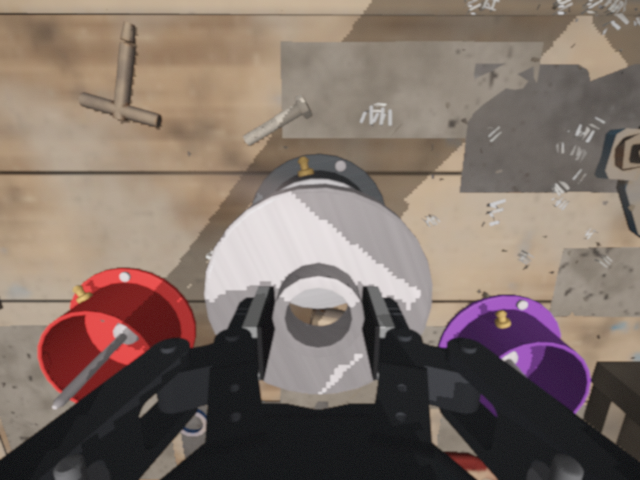

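View pics/s17.png

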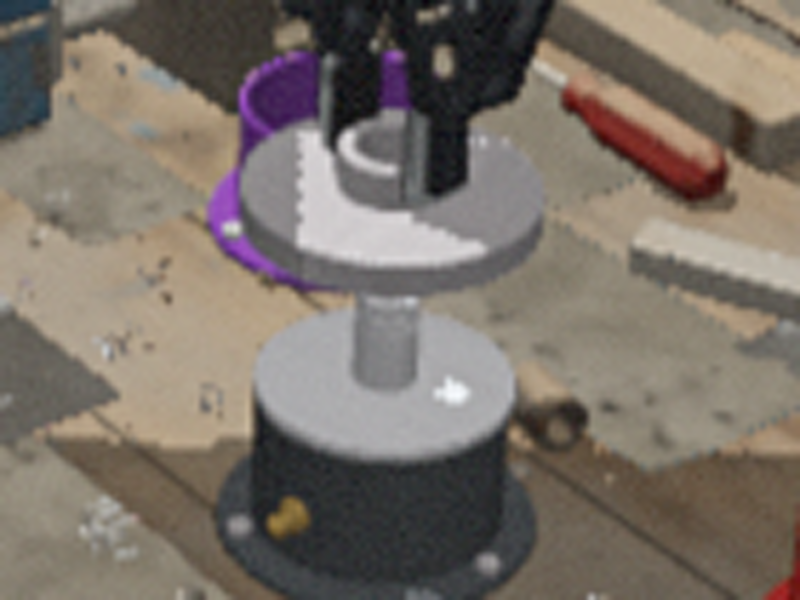

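The cover is held level with its skirt about 26 mm above the stem tip. The inner lid sits flat on the pot, and the bolt and bushing are where they were. Handing in.

```bash
python3 -c "
from bench import r
print(r.hand_in())"
```

```text
the job is handed in; nothing more can be done
None
```

The pot is closed with its inner lid, and the arm is holding the outer cover level above the stem. I handed the job in at about 19.6 s of the 54 s allowed; no verdict is reported.

- **Lids home:** I carried both lids by the inner lid's knob over the vice and threaded them onto the dark steel pot's stem, centred to about 0.2 mm. I lowered them until extra push raised the force to 16 N with no further movement. TCP height was then 88.1 mm against 88.0 expected. Only then did I release, with the push taken off.
- **Cover lifted:** I gripped the cover by its collar and raised it straight up 78 mm. By calculation its lower edge is at about 132 mm, some 26 mm above the stem tip. The wrist force of about 2 N matches the cover's weight alone, and the tool is level to about 0.1°.
- **Inner lid and loose parts:** The last pictures show the inner lid seated flat. The bolt and bushing look undisturbed. The nut was last seen in place after the lids were lifted and is not in the final pictures.
- **Disagreements:**
  - Stem-tip and pot-centre estimates from different views differed by up to about 5 mm. I relied on a straight-down wrist view.
  - Just before threading, the scene camera put the knob about 1 mm to one side, so I corrected for that.
  - When home, the stem tip looked about 0.7 mm off in the bore, within the 3 mm clearance.

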